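# Blow the dust out of an unfired beaker

### The arm

A 6-joint arm with a two-finger parallel gripper is mounted at the origin on the work surface. World frame = base frame: x ahead of the robot, y to its left, z up, the work surface at z = 0. Lengths are in m, angles in rad, forces in N, time in s.
With the tool pointing down it reaches from about 0.375 to 0.75 m from the base axis. Payload 9 kg.
Tool frame: the origin (TCP) lies midway between the tips of the shut fingers; the grasp point (between the pads) lies 19 mm behind it; z points along the fingers, y is the line along which they close (so a half turn about z gives the same grasp; the last joint's range is limited). The gripper opens to 85 mm and grips with 20 to 120 N. Pads are 22 mm wide; open, the fingers measure 114 mm over their backs; the gripper's body (76 mm by 85 mm) begins 54 mm behind the grasp point. The pads swing forward as they close: fully open they stand 13 mm farther back than shut.
Start: joints at [-1.35, 0.104, 0.097, 1.564, 0, 1.353], TCP at [0.255, -0.543, 0.231] pointing down, gripper open.
Joint ranges: [-2.99, 2.99], [-0.84, 1.86], [-1.1, 1.16], [-1.84, 2.11], [-1.51, 1.56], [-3.14, 3.14]. Speed limits (rad/s): [2.22, 2.22, 2.57, 3.14, 3.14, 3.14].

### API

Orientations are given as a rotation vector (axis times angle).
In Python, from workcell import observe, grab_frame, ctrl, cut_out, pinpoint gives the robot as it stands.
- The arm moves only by the shell command python3 -m creep 'ROWS' [FORCE]. ROWS is JSON, a list of rows, each a list of 7 numbers: the finger opening in m, from 0 to 0.0854, then the shift along the world's x, y, z in m, then the turn, a rotation vector about the world's x, y, z in rad. A call has 1 to 12 rows; each row shifts and turns the commanded pose from where the row before left it; what a row does not reach is not made up. A row lasts 1/12 s, in which the tool goes at most 41.7 mm and 7.16 degrees, less where a joint would pass 70% of its speed; a pose out of reach is approached as far as the arm can. A call is refused whole if a number of a shift passes 0.0417 or a number of a turn 0.125, either way. A call with a gripper value outside its range is refused whole. The fingers move at their own pace and stop on an object; FORCE is the grip in N (left out, the last holds). Time passes only in rows, so rows that do not move let the fingers close. It gives the time, the measured TCP pose, the force, the opening and the grip force at its end, in the units of the state.
- observe(): the state, without advancing time (a new reading comes with each control period).
- grab_frame(name): name is "scene" or "top" or "wrist"; returns a dict with "img" (480x640x3 uint8, red, green, blue), "vertical_fov" (degrees; the focal length in pixels is half the picture's height over the tangent of half this angle, whatever the lens; pixels are square), "cx", "cy" (the principal point, pixels), "pose" (4x4, takes a point from camera to world coordinates). Camera axes: x right, y down, z forward; pixel columns grow to the right and rows downward; lengths in m; the calibration is good to about 2 mm. A picture is of the moment at which its call begins. There is no depth.
- ctrl.finish_job(): hands the job in; it is judged then, once.
Trained networks look in a picture, given as the dict that the camera call returned (one of the last four; its "shot" number tells which), for a name from the list of things; names that differ only in an ending like _2 or _b are one class to them, and where a whole thing is asked for, a point or a joint stands for the part that bears it (a point fixed in the world has none). Each returns a list of dicts, best first, with "p" (0 to 1); they miss things now and then, are a little off and sometimes report something else, mostly with a low value. They report only what shows in the picture. A call takes as long as a camera call.
- cut_out(picture, thing): "mask" (480x640 bool, what is visible of it).
- pinpoint(picture, thing): "location" ([x, y, z] in m, in world coordinates, good to about 4 mm: a listed point, or the origin of a listed thing).
The state is a dict: "time": time; "qpos": joint angles; "qvel": joint speeds; "tau": joint torques, N m; "tcp_pos": TCP position; "orientation": TCP orientation; "wrist_force": force on the tool from outside, world axes, zero at the start; "wrist_torque": the same for the moment, N m; "grip_width": opening from 0.0 (shut) to 1.0 (fully open); "gripper_force": force on a finger pad.
Only numpy, scipy, OpenCV 4.12 (cv2) and the standard library are available. Lean on these libraries where they do the work, as an engineer would, in place of code of your own. Each camera call takes 0.05 s, during which the arm holds its last target. There are 200 camera calls.

### The job

Take the tall slim unfired beaker from the ware board and, keeping it mouth-down, set it gently over the air spigot in the ring-shaped seat of the blow-off stand, then let go of it; it is fragile, so grip it as lightly as you can (no more than about 35 N per finger) and neither drop it nor press it down hard. Then press the stand's sprung air lever down to half travel (lever level), never fully down, and finish while still holding it there. Leave the other pots, the tub and the brush alone.

Things in the scene. Friction and masses are not known exactly. Their poses are not given: they have to be found in the camera images.
- beaker_mid (a point): Beaker to clean: plain grey-brown unfired clay cylinder, 56 mm diameter, 110 mm tall, standing upside down (open mouth down, closed end up); the tallest and slimmest of three upturned pots on the ware board. Point at its centre, 55 mm above its mouth rim, z up its axis. Wall 5 mm, inner diameter 46 mm, inside depth 102 mm, 0.17 to 0.34 kg.
- seat (a point): Centre of the seat floor on the blow-off stand, 25 mm above the table: flat, 70 mm inner diameter, inside a raised ring 8 mm high (82 mm outer diameter), with a brass air spigot 14 mm thick (20 mm at its foot), 33 mm tall, in the middle. Axes as the stand's.
- stand: The blow-off stand, fixed to the table: grey base plate 200 (x) by 270 (y) by 25 mm, small yaw. Origin under its centre, z up. In its frame (mm): seat centre at x 0, y -65; lever pad about x -45, y 75; lever hinge at x 60, y 75, z 80, in a fork up to z 94.
- lever (a joint): Angle of the sprung air lever in rad: 0 at rest (lever slopes 0.2 rad up towards its free end), 0.2 at half travel (lever level), 0.4 fully down against its stop. It springs back to 0 when let go. Pressing on the pad takes about 5 N to start, 9 N at half travel, 13 N fully down.
- lever_pad (a point): Centre of the top face of the black pad (46 mm along the lever, 36 mm wide) on the lever's free end, 105 mm from its level hinge; moves with the lever. About 109 mm above the table at rest, 88 at half travel, 67 fully down. A pointer on the lever's +y side passes an upright index plate (60 mm from the hinge, 103 mm high) with three studs: rest, half, full.
- cup_mid (a point): Bystander: short wide upturned unfired cup, 72 mm in diameter, 60 mm tall, on the ware board (a plywood board 150 by 360 by 16 mm carrying the three pots in a row, 120 mm apart). Point at its centre.
- bowl_mid (a point): Bystander: low upturned unfired bowl, 90 mm across, 45 mm tall, on the ware board. Point at its centre.
- tub_mid (a point): Bystander: white open tub 90 by 140 by 65 mm holding wooden tools that rise to 120 mm, beyond the work. Point at its centre.
- brush_grip (a point): Bystander: a brush lying on the table beyond the work. Point on its handle.

How it is judged:
By the outcome, as a careful person would: the job done as asked, in the order asked, and still so for the second after the job is handed in, while the arm keeps its last pose, push and grip.
It also fails if it takes over 48 s, if anything falls off the work surface, if the arm or the gripper's body presses on something with over 40 N, if the wrist force passes 120 N, or if a joint passes its speed limit or range.

## Working session

There is one attempt and no reset: what is moved stays moved. The work goes in short steps, Python scripts to look and compute and a shell command to move; the robot and the scene stay as the last step left them, time stands still between calls to the robot, and variables do not carry over. Pictures are saved under pics/ and viewed, at most 10 in all, crops included, and the job is handed in when it is done.

```bash
mkdir -p pics; cat > h.py <<'E'
import numpy as np, cv2
from workcell import observe, grab_frame, ctrl, cut_out, pinpoint
def find(cams, things):
    for c in cams:
        f=grab_frame(c)
        for t in things:
            r=pinpoint(f,t)
            print(c,t,[(np.round(d['location'],4).tolist(),round(d['p'],2)) for d in r[:2]])
def save(c,n):
    f=grab_frame(c); cv2.imwrite('pics/'+n,f['img'][:,:,::-1]); return f
E
python3 - <<'E'
from h import *
save('scene','s0.png');save('top','t0.png')
find(['scene','top'],['beaker_mid','seat','stand','lever_pad','cup_mid','bowl_mid','tub_mid'])
s=observe();print({k:np.round(v,3).tolist() for k,v in s.items()})
E
```

```text
scene beaker_mid [([0.5513, 0.2214, 0.0751], 0.72)]
scene seat [([0.5781, -0.2696, 0.0262], 0.65)]
scene stand [([0.5709, -0.2084, 0.002], 0.88)]
scene lever_pad [([0.5154, -0.14, 0.1102], 0.93), ([0.5682, -0.2065, 0.0025], 0.39)]
scene cup_mid [([0.5709, 0.3419, 0.0476], 0.95)]
scene bowl_mid [([0.5516, 0.1022, 0.0365], 0.97)]
scene tub_mid [([0.7938, -0.1279, 0.0273], 0.79)]
top beaker_mid [([0.5566, 0.2268, 0.0687], 0.78)]
top seat [([0.5829, -0.2713, 0.0258], 0.73)]
top stand [([0.5688, -0.2086, 0.001], 0.56)]
top lever_pad [([0.5174, -0.1415, 0.1107], 0.7)]
top cup_mid [([0.5757, 0.3441, 0.0438], 0.78)]
top bowl_mid [([0.5536, 0.0993, 0.038], 0.8)]
top tub_mid [([0.7911, -0.1248, 0.0356], 0.93)]
{'time': 0.9, 'qpos': [-1.35, 0.104, 0.097, 1.564, 0.0, 1.353], 'qvel': [-0.001, 0.002, -0.002, -0.001, 0.002, -0.001], 'tau': [0.0, -55.675, 50.378, 0.001, -0.0, 0.0], 'tcp_pos': [0.255, -0.543, 0.231], 'orientation': [3.066, 0.684, 0.0], 'wrist_force': [-0.111, 0.48, -0.074], 'wrist_torque': [0.026, 0.014, -0.048], 'gripper_force': 0.0, 'grip_width': 0.999}
```

View pics/s0.png

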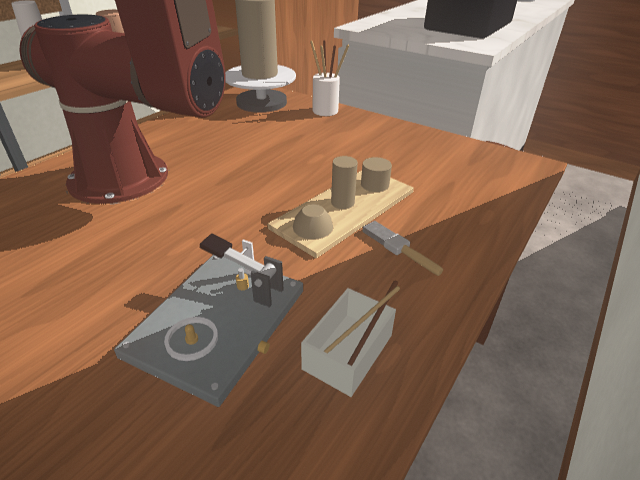

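View pics/t0.png

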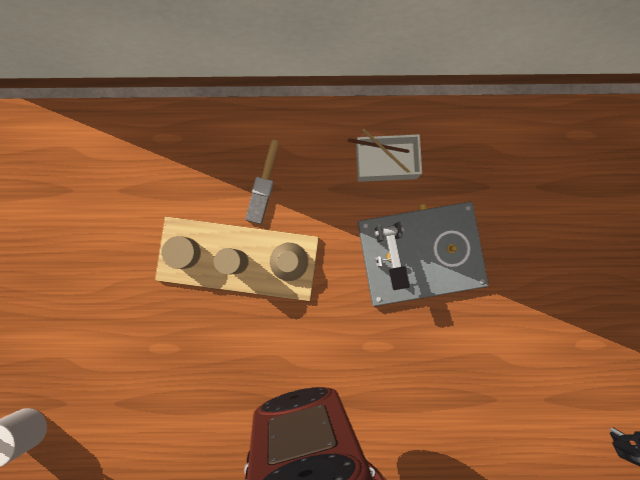

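The scene view shows the beaker at about (344,180), between the bowl and the cup. In the top view the beaker is at (230,261), the seat at (452,248) and the pad at (400,278). The network positions agree with both pictures, so I'm moving towards the beaker, with the fingers set to close along x, across the row of pots.

```bash
python3 -m creep '[[0.085,0.014,0.037,0,0,0,0.1],[0.085,0.014,0.037,0,0,0,0.1],[0.085,0.014,0.037,0,0,0,0.1],[0.085,0.014,0.037,0,0,0,0.1],[0.085,0.014,0.037,0,0,0,0.1],[0.085,0.014,0.037,0,0,0,0.1],[0.085,0.014,0.037,0,0,0,0.1],[0.085,0.014,0.037,0,0,0,0.1],[0.085,0.014,0.037,0,0,0,0.1],[0.085,0.014,0.037,0,0,0,0.1],[0.085,0.014,0.037,0,0,0,0.1],[0.085,0.014,0.037,0,0,0,0]]' 20
python3 -m creep '[[0.085,0.014,0.037,0,0,0,0],[0.085,0.014,0.037,0,0,0,0],[0.085,0.014,0.037,0,0,0,0],[0.085,0.014,0.037,0,0,0,0],[0.085,0.014,0.037,0,0,0,0],[0.085,0.014,0.037,0,0,0,0],[0.085,0.014,0.037,0,0,0,0],[0.085,0.014,0.02,0,0,0,0],[0.085,0,0,0,0,0,0]]'
python3 - <<'E'
from h import *
save('wrist','w1.png');find(['wrist'],['beaker_mid'])
from scipy.spatial.transform import Rotation as R
s=observe();print(s['time'],s['tcp_pos'],R.from_rotvec(s['orientation']).as_matrix().round(3))
E
```

```text
time: 1.9
tcp_pos: [0.4232, -0.0974, 0.2316]
orientation: [2.249, 2.192, 0.0]
wrist_force: [1.0, -1.0, 0.2]
grip_width: 1.0
gripper_force: 0.0
time: 2.65
tcp_pos: [0.5359, 0.1835, 0.2304]
orientation: [-2.252, -2.189, -0.001]
wrist_force: [0.6, 0.6, -0.5]
grip_width: 0.993
gripper_force: 0.0
wrist beaker_mid []
2.8 [0.53470006 0.17974392 0.23115653] [[ 0.031  1.    -0.   ]
 [ 1.    -0.031 -0.   ]
 [-0.    -0.    -1.   ]]
```

View pics/w1.png

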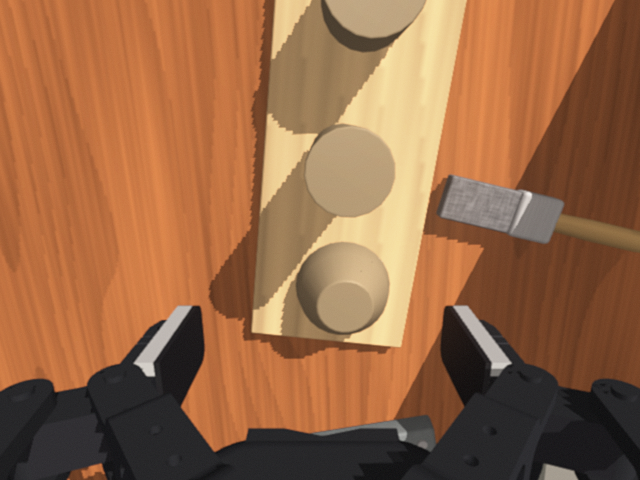

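The wrist picture shows the beaker's closed top as a disc centred at about (350,171), with the bowl below it at (343,288) and the cup above at (372,10). I'll project the disc centre onto z = 0.126.

```bash
cat >> h.py <<'E'
def ray(f,u,v,z):
    F=240/np.tan(np.radians(f['vertical_fov'])/2); P=f['pose']
    d=P[:3,:3]@np.array([(u-f['cx'])/F,(v-f['cy'])/F,1]); o=P[:3,3]
    return o+d*(z-o[2])/d[2]
E
python3 - <<'E'
from h import *
f=grab_frame('wrist')
for uv in [(350.5,170.5),(305,170.5),(396,170.5),(343,288)]: print(ray(f,*uv,.126).round(4))
f=grab_frame('top'); r=cut_out(f,'beaker_mid')
if r:
    ys,xs=np.nonzero(r[0]['mask']); print(r[0]['p'],xs.min(),xs.max(),ys.min(),ys.max())
E
```

```text
[0.5535 0.2202 0.126 ]
[0.5259 0.221  0.126 ]
[0.5811 0.2194 0.126 ]
[0.5477 0.1431 0.126 ]
0.36 242 248 252 264
```

```bash
python3 -m creep '[[0.085,0.01,0.02,0,0,0,0],[0.085,0.009,0.021,0,0,0,0],[0.085,0,0,-0.02,0,0,0],[0.085,0,0,-0.02,0,0,0],[0.085,0,0,0,0,0,0],[0.085,0,0,0,0,0,0]]'
python3 - <<'E'
from h import *
save('wrist','w2.png')
f=grab_frame('wrist');print(observe()['tcp_pos'])
r=cut_out(f,'beaker_mid');
for d in r[:2]:
    ys,xs=np.nonzero(d['mask']);print(d['p'],xs.min(),xs.max(),ys.min(),ys.max())
np.save('f.npy',f,allow_pickle=True)
E
```

```text
time: 3.45
tcp_pos: [0.5532, 0.2199, 0.1909]
orientation: [-2.257, -2.184, 0.002]
wrist_force: [-0.0, -0.3, 1.6]
grip_width: 0.994
gripper_force: 0.0
[0.55428638 0.2202518  0.19287564]
0.67 272 372 173 296
```

View pics/w2.png

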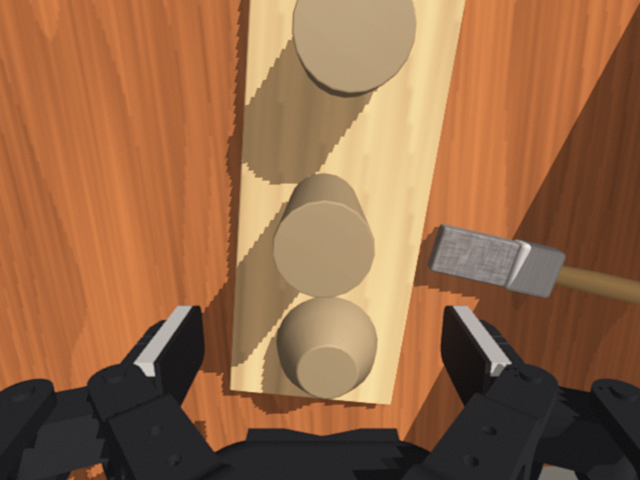

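The disc is centred at (323,249), midway between the fingers, whose midline is at about column 322. I'll descend to grasp height, leaving the fingers open.

```bash
python3 - <<'E'
from h import *
f=np.load('f.npy',allow_pickle=True).item();print(ray(f,323.5,249,.126).round(4))
E
python3 -m creep '[[0.085,0,0,-0.02,0,0,0],[0.085,0,0,-0.025,0,0,0],[0.085,0,0,-0.025,0,0,0],[0.085,0,0,-0.025,0,0,0],[0.085,0,0,-0.018,0,0,0],[0.085,0,0,0,0,0,0],[0.085,0,0,0,0,0,0]]' 20
```

```text
[0.5551 0.2237 0.126 ]
time: 4.18
tcp_pos: [0.5539, 0.2206, 0.079]
orientation: [-2.257, -2.185, 0.0]
wrist_force: [0.3, -0.4, 0.4]
grip_width: 0.996
gripper_force: 0.0
```

```bash
python3 -m creep '[[0.075,0.0005,0.001,0,0,0,0],[0.066,0,0.001,0,0,0,0],[0.06,0,0,0,0,0,0],[0.056,0,0,0,0,0,0],[0.05,0,0,0,0,0,0],[0.045,0,0,0,0,0,0],[0.045,0,0,0,0,0,0],[0.045,0,0,0,0,0,0],[0.045,0,0,0,0,0,0]]' 22
```

```text
time: 4.93
tcp_pos: [0.5548, 0.2232, 0.0799]
orientation: [2.256, 2.186, 0.002]
wrist_force: [-3.2, 0.0, 7.1]
grip_width: 0.654
gripper_force: 22.2
```

```bash
python3 -m creep '[[0.045,0,0,0.008,0,0,0],[0.045,0,0,0.012,0,0,0],[0.045,0,0,0.02,0,0,0],[0.045,0,0,0.02,0,0,0],[0.045,0,0,0.02,0,0,0],[0.045,0,0,0.02,0,0,0],[0.045,0,0,0.02,0,0,0],[0.045,0,0,0.01,0,0,0],[0.045,0,0,0,0,0,0],[0.045,0,0,0,0,0,0]]' 22
python3 - <<'E'
from h import *
find(['scene','top'],['beaker_mid','seat'])
f=grab_frame('scene'); cv2.imwrite('pics/s2.png',cv2.resize(f['img'][100:400,100:500,::-1],(800,600)))
for t in ['seat']:
    for d in cut_out(f,t)[:1]: print(d['p'])
print(observe()['tcp_pos'])
E
```

```text
time: 5.77
tcp_pos: [0.5547, 0.2228, 0.2085]
orientation: [2.256, 2.185, 0.001]
wrist_force: [-0.9, 0.3, -3.5]
grip_width: 0.65
gripper_force: 24.7
scene beaker_mid [([0.5534, 0.2213, 0.2031], 0.91)]
scene seat [([0.577, -0.2686, 0.0272], 0.82)]
top beaker_mid [([0.5535, 0.2256, 0.1954], 0.79)]
top seat [([0.5851, -0.2693, 0.0268], 0.74), ([0.7904, -0.1231, 0.0351], 0.44)]
0.73
[0.55415038 0.2227659  0.20772067]
```

View pics/s2.png

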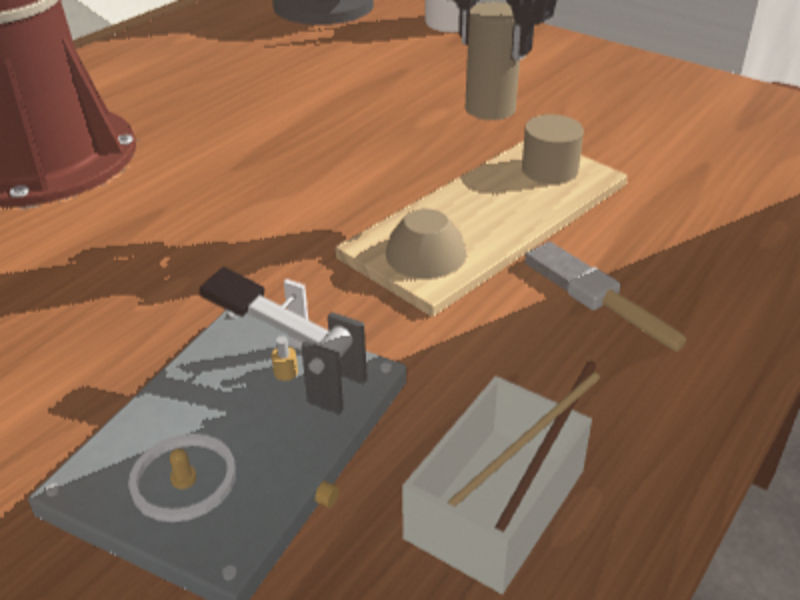

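The beaker is held upright above the board, at crop (492,60), and the other pots are untouched. The ring centre is at crop (182,477), which is full-frame (191,338). I'm carrying the beaker to the seat and working out the ring centre from both views.

```bash
python3 - <<'E'
from h import *
f=grab_frame('scene');print(ray(f,191.2,338.5,.033).round(4))
f=grab_frame('top')
g=cv2.GaussianBlur(cv2.resize(cv2.cvtColor(f['img'],cv2.COLOR_RGB2GRAY)[200:300,400:500],None,fx=4,fy=4,interpolation=cv2.INTER_CUBIC),(5,5),0)
c=cv2.HoughCircles(g,cv2.HOUGH_GRADIENT,1,60,param1=80,param2=25,minRadius=55,maxRadius=90)
for x,y,r in c[0][:3]: print(x/4+400,y/4+200,r/4,ray(f,x/4+400,y/4+200,.033).round(4))
E
python3 -m creep '[[0.045,0.001,-0.01,0.01,0,0,0],[0.045,0.001,-0.02,0.01,0,0,0],[0.045,0.002,-0.03,0.01,0,0,0],[0.045,0.002,-0.03,0,0,0,0],[0.045,0.002,-0.03,0,0,0,0],[0.045,0.002,-0.03,0,0,0,0],[0.045,0.002,-0.03,0,0,0,0],[0.045,0.002,-0.03,0,0,0,0],[0.045,0.002,-0.03,0,0,0,0],[0.045,0.002,-0.03,0,0,0,0],[0.045,0.002,-0.03,0,0,0,0],[0.045,0.002,-0.03,0,0,0,0]]' 22
python3 -m creep '[[0.045,0.002,-0.03,0,0,0,0],[0.045,0.002,-0.03,0,0,0,0],[0.045,0.001,-0.03,0,0,0,0],[0.045,0.001,-0.03,0,0,0,0],[0.045,0.001,-0.03,0,0,0,0],[0.045,0.001,-0.02,0,0,0,0],[0.045,0,-0.013,0,0,0,0],[0.045,0,0,0,0,0,0],[0.045,0,0,0,0,0,0]]'
```

```text
[ 0.5828 -0.2731  0.033 ]
452.125 248.875 15.2 [ 0.576  -0.2706  0.033 ]
time: 7.27
tcp_pos: [0.5762, -0.1094, 0.2393]
orientation: [2.256, 2.185, 0.0]
wrist_force: [0.2, 0.5, -3.4]
grip_width: 0.659
gripper_force: 24.6
time: 8.02
tcp_pos: [0.5841, -0.2905, 0.2386]
orientation: [-2.258, -2.184, -0.0]
wrist_force: [0.7, 0.7, -2.5]
grip_width: 0.656
gripper_force: 24.6
```

```bash
python3 -m creep '[[0.045,-0.002,0.01,-0.01,0,0,0],[0.045,-0.002,0.01,-0.02,0,0,0],[0.045,0,0,-0.02,0,0,0],[0.045,0,0,-0.02,0,0,0],[0.045,0,0,-0.02,0,0,0],[0.045,0,0,-0.01,0,0,0],[0.045,0,0,0,0,0,0],[0.045,0,0,0,0,0,0]]' 22
python3 - <<'E'
from h import *
f=grab_frame('scene'); cv2.imwrite('pics/s3.png',cv2.resize(f['img'][210:410,110:310,::-1],(600,600),interpolation=cv2.INTER_CUBIC))
# predicted ring/rim outlines for comparison: centre of rim
P=np.linalg.inv(f['pose']);F=240/np.tan(np.radians(f['vertical_fov'])/2)
def pr(p):
    q=P@np.r_[p,1];return [round((q[0]/q[2]*F+f['cx']-110)*3),round((q[1]/q[2]*F+f['cy']-210)*3)]
t=observe()['tcp_pos'];print(t,observe()['wrist_force'])
print('rim centre expected',pr([t[0],t[1],t[2]-.064]),'seat below',pr([t[0],t[1],.033]))
find(['scene'],['beaker_mid','seat']); find(['wrist'],['seat','beaker_mid'])
E
```

```text
time: 8.68
tcp_pos: [0.5804, -0.2694, 0.1388]
orientation: [-2.256, -2.186, -0.0]
wrist_force: [0.5, -0.5, -2.7]
grip_width: 0.653
gripper_force: 24.7
[ 0.5809244  -0.26998845  0.13980692] [ 0.06656998  0.69539766 -2.44513474]
rim centre expected [232, 325] seat below [246, 380]
scene beaker_mid [([0.5786, -0.275, 0.1355], 0.93), ([0.5707, 0.342, 0.0466], 0.73)]
scene seat []
wrist seat []
wrist beaker_mid []
```

View pics/s3.png

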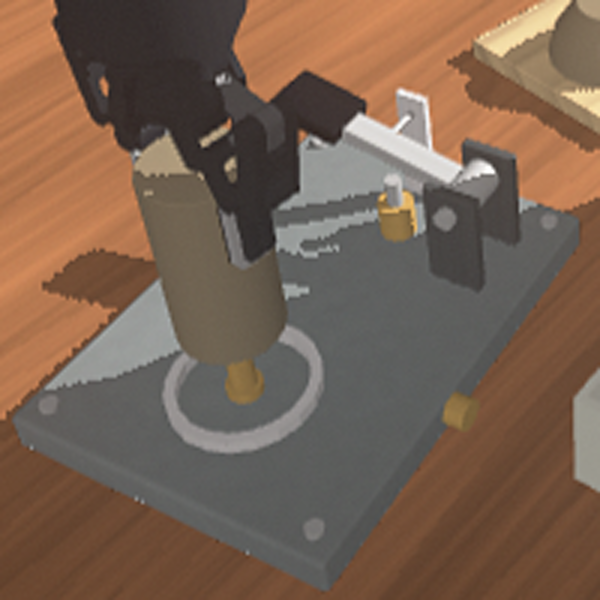

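The rim hangs above the spigot, which stands at crop (243,380). The ring is centred at about (243,386) and the rim at about (234,319), within a few millimetres laterally. I'll lower it until the rim is just above the ring and compare again.

```bash
python3 -m creep '[[0.045,0,0,-0.01,0,0,0],[0.045,0,0,-0.01,0,0,0],[0.045,0,0,-0.01,0,0,0],[0.045,0,0,0,0,0,0],[0.045,0,0,0,0,0,0]]' 22
python3 - <<'E'
from h import *
f=grab_frame('scene'); a=cv2.resize(f['img'][280:380,140:240,::-1],(600,600),interpolation=cv2.INTER_CUBIC)
P=np.linalg.inv(f['pose']);F=240/np.tan(np.radians(f['vertical_fov'])/2)
t=observe()['tcp_pos'];print(t,observe()['wrist_force'])
def circ(x,y,z,r,col):
    th=np.linspace(0,2*np.pi,120);q=P@np.stack([x+r*np.cos(th),y+r*np.sin(th),0*th+z,0*th+1])
    uv=np.stack([(q[0]/q[2]*F+f['cx']-140+.5)*6,(q[1]/q[2]*F+f['cy']-280+.5)*6],1)
    cv2.polylines(a,[uv.round().astype(int)],True,col,1)
circ(t[0],t[1],t[2]-.064,.028,(0,255,0)); circ(t[0],t[1],.033,.041,(0,0,255)); circ(.5825,-.273,.033,.041,(255,255,0))
cv2.imwrite('pics/s4.png',a)
E
```

```text
time: 9.45
tcp_pos: [0.5796, -0.2696, 0.1067]
orientation: [-2.255, -2.184, 0.001]
wrist_force: [-0.0, 0.1, -2.4]
grip_width: 0.654
gripper_force: 24.7
[ 0.58005434 -0.26994179  0.10768504] [-0.04772317 -0.06523059 -3.14564732]
```

View pics/s4.png

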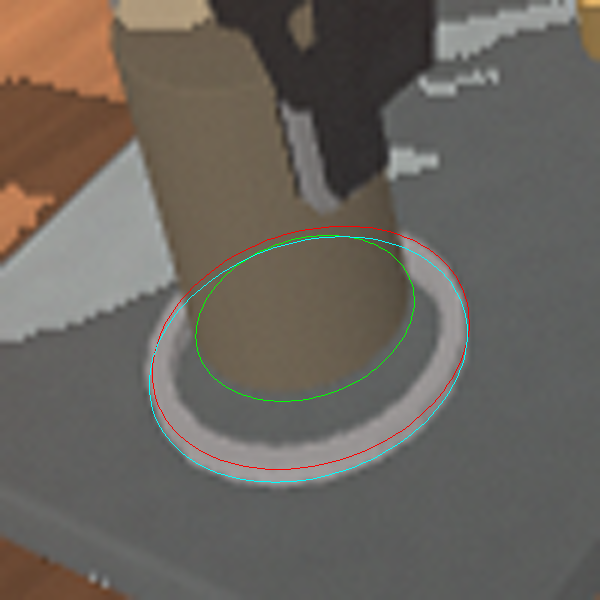

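The cyan circle, centred at (0.5825, -0.273), matches the visible ring. The real rim sits a few pixels left of and above the green prediction, so the beaker needs about +4 mm in x and -4 mm in y. I'll shift it, lower it a little and check.

```bash
python3 -m creep '[[0.045,0.004,-0.004,0,0,0,0],[0.045,0,0,-0.006,0,0,0],[0.045,0,0,-0.004,0,0,0],[0.045,0,0,0,0,0,0],[0.045,0,0,0,0,0,0]]' 22
python3 - <<'E'
from h import *
f=grab_frame('scene'); a=cv2.resize(f['img'][280:380,140:240,::-1],(500,500),interpolation=cv2.INTER_CUBIC)
f=grab_frame('top');b=cv2.resize(f['img'][210:290,410:490,::-1],(300,300),interpolation=cv2.INTER_CUBIC)
c=np.zeros((500,800,3),np.uint8);c[:,:500]=a;c[:300,500:]=b
cv2.imwrite('pics/s5.png',c);print(observe()['tcp_pos'],observe()['wrist_force'])
E
```

```text
time: 9.92
tcp_pos: [0.5841, -0.2739, 0.0978]
orientation: [-2.256, -2.185, 0.0]
wrist_force: [0.3, 0.1, -3.4]
grip_width: 0.655
gripper_force: 24.7
[ 0.58442261 -0.27414152  0.09840621] [ 0.56252985 -0.5823221  -2.4242818 ]
```

View pics/s5.png

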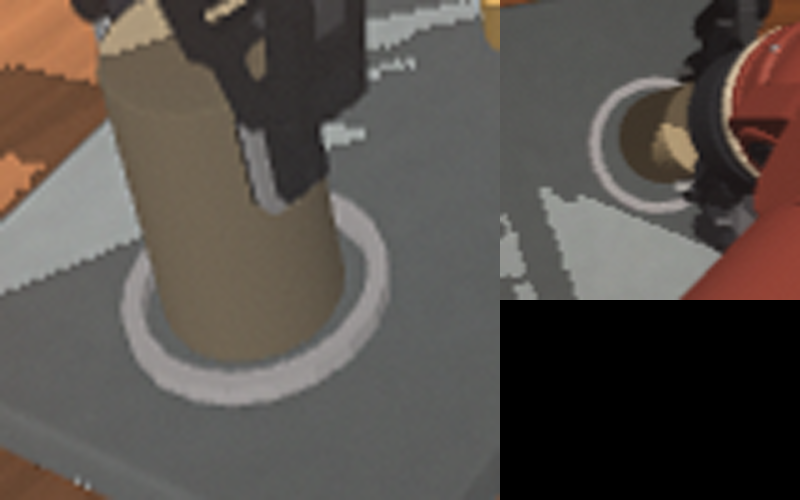

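The rim is now level with the ring's top and centred in it to about 2 mm: rim columns 163–343, ring 120–388. I'll lower it in small steps, watching the wrist force.

```bash
python3 -m creep '[[0.045,0.001,-0.001,-0.003,0,0,0],[0.045,0,0,-0.002,0,0,0],[0.045,0,0,0,0,0,0],[0.045,0,0,0,0,0,0]]' 22 | egrep 'tcp|wrist'
python3 -m creep '[[0.045,0,0,-0.001,0,0,0],[0.045,0,0,0,0,0,0],[0.045,0,0,0,0,0,0]]' | egrep 'tcp|wrist'
```

```text
tcp_pos: [0.5853, -0.2751, 0.093]
wrist_force: [0.2, 0.6, -2.8]
tcp_pos: [0.5853, -0.2751, 0.0922]
wrist_force: [-0.8, 0.3, -3.6]
```

```bash
python3 -m creep '[[0.045,0,0,-0.001,0,0,0],[0.045,0,0,0,0,0,0],[0.045,0,0,0,0,0,0]]' | egrep 'tcp|wrist'
```

```text
tcp_pos: [0.5854, -0.2751, 0.0913]
wrist_force: [-1.2, 0.8, -2.5]
```

```bash
python3 -m creep '[[0.045,0,0,-0.001,0,0,0],[0.045,0,0,0,0,0,0],[0.045,0,0,0,0,0,0]]' | egrep 'tcp|wrist'
```

```text
tcp_pos: [0.5854, -0.2751, 0.0903]
wrist_force: [-0.7, 0.3, -3.5]
```

```bash
python3 -m creep '[[0.045,0,0,-0.001,0,0,0],[0.045,0,0,0,0,0,0],[0.045,0,0,0,0,0,0]]' | egrep 'tcp|wrist'
```

```text
tcp_pos: [0.5854, -0.2751, 0.0892]
wrist_force: [-1.1, 1.9, -3.6]
```

```bash
python3 -m creep '[[0.045,0,0,-0.001,0,0,0],[0.045,0,0,0,0,0,0],[0.045,0,0,0,0,0,0]]' | egrep 'tcp|wrist'
```

```text
tcp_pos: [0.5855, -0.2752, 0.089]
wrist_force: [-4.7, 2.4, 4.2]
```

The beaker touched down at the height expected for the seat floor, with about 7 N of contact force. I'll back off slightly, open slowly and rise.

```bash
python3 -m creep '[[0.056,0,0,0.0005,0,0,0],[0.058,0,0,0,0,0,0],[0.061,0,0,0,0,0,0],[0.066,0,0,0,0,0,0],[0.072,0,0,0,0,0,0],[0.08,0,0,0,0,0,0],[0.085,0,0,0,0,0,0],[0.085,0,0,0,0,0,0],[0.085,0,0,0,0,0,0],[0.085,0,0,0,0,0,0]]' 20
python3 -m creep '[[0.085,0,0,0.01,0,0,0],[0.085,0,0,0.02,0,0,0],[0.085,0,0,0.03,0,0,0],[0.085,0,0,0.03,0,0,0],[0.085,0,0,0.03,0,0,0],[0.085,-0.01,0.02,0.02,0,0,0],[0.04,-0.015,0.03,0,0,0,0],[0,-0.015,0.03,0,0,0,0],[0,-0.01,0.03,0,0,0,0],[0,0,0,0,0,0,0],[0,0,0,0,0,0,0]]' 60
python3 - <<'E'
from h import *
f=grab_frame('scene'); a=cv2.resize(f['img'][210:360,120:320,::-1],(800,600),interpolation=cv2.INTER_CUBIC)
cv2.imwrite('pics/s6.png',a);find(['scene','top'],['lever_pad','beaker_mid']);find(['wrist'],['lever_pad']);print(observe()['tcp_pos'])
E
```

```text
time: 12.43
tcp_pos: [0.5854, -0.2752, 0.0888]
orientation: [2.257, 2.186, 0.0]
wrist_force: [0.7, -0.5, 0.9]
grip_width: 0.995
gripper_force: 0.0
time: 13.35
tcp_pos: [0.5354, -0.164, 0.2302]
orientation: [2.253, 2.186, 0.001]
wrist_force: [-0.2, -0.3, -0.1]
grip_width: 0.293
gripper_force: 0.0
scene lever_pad [([0.5158, -0.1345, 0.108], 0.83), ([0.7808, 0.1482, 0.0073], 0.61)]
scene beaker_mid [([0.5807, -0.276, 0.0833], 0.7)]
top lever_pad [([0.5192, -0.1407, 0.112], 0.82)]
top beaker_mid []
wrist lever_pad [([0.5152, -0.1406, 0.1096], 0.64)]
[ 0.53545954 -0.16568004  0.22862908]
```

View pics/s6.png

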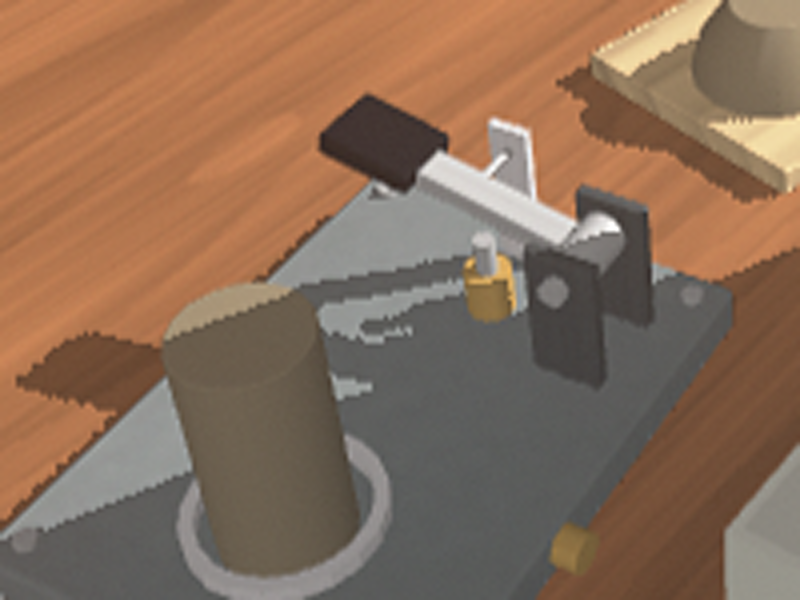

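The beaker stands upright inside the ring over the spigot, at crop (265,440), and has been released. The lever is at rest, with its pad at crop (385,140). I'll move the shut fingers above the pad centre, at about (0.516, -0.140), and come down.

```bash
python3 -m creep '[[0,-0.01,0.013,0,0,0,0],[0,-0.01,0.012,-0.02,0,0,0],[0,0,0,-0.03,0,0,0],[0,0,0,-0.03,0,0,0],[0,0,0,-0.02,0,0,0],[0,0,0,-0.01,0,0,0],[0,0,0,0,0,0,0],[0,0,0,0,0,0,0]]'
python3 -m creep '[[0,0,0,-0.005,0,0,0],[0,0,0,-0.005,0,0,0],[0,0,0,-0.005,0,0,0],[0,0,0,0,0,0,0],[0,0,0,0,0,0,0]]' | egrep 'tcp|wrist|width'
```

```text
time: 14.47
tcp_pos: [0.5155, -0.1404, 0.1194]
orientation: [2.257, 2.185, 0.0]
wrist_force: [0.4, -0.6, 1.1]
grip_width: -0.0
gripper_force: 0.0
tcp_pos: [0.5161, -0.1408, 0.1046]
wrist_force: [0.7, -1.4, 5.2]
grip_width: -0.004
```

```bash
python3 -m creep '[[0,0,0,-0.004,0,0,0],[0,0,0,-0.004,0,0,0],[0,0,0,-0.004,0,0,0],[0,0,0,-0.003,0,0,0],[0,0,0,-0.001,0,0,0],[0,0,0,0,0,0,0],[0,0,0,0,0,0,0],[0,0,0,0,0,0,0]]' | egrep 'tcp|wrist|width'
python3 - <<'E'
from h import *
f=grab_frame('scene'); a=cv2.resize(f['img'][220:320,170:303,::-1],(798,600),interpolation=cv2.INTER_CUBIC)
cv2.imwrite('pics/s7.png',a);find(['scene'],['lever_pad','beaker_mid']);print(observe()['tcp_pos'],observe()['wrist_force'])
E
```

```text
tcp_pos: [0.5152, -0.1408, 0.0888]
wrist_force: [-5.8, -2.4, 8.7]
grip_width: -0.003
scene lever_pad [([0.5115, -0.1353, 0.0872], 0.76)]
scene beaker_mid [([0.5828, -0.2763, 0.0827], 0.67), ([0.5702, -0.2086, 0.0002], 0.31)]
[ 0.51519057 -0.14075958  0.08886404] [-5.11524434 -2.28992825  8.95810569]
```

View pics/s7.png

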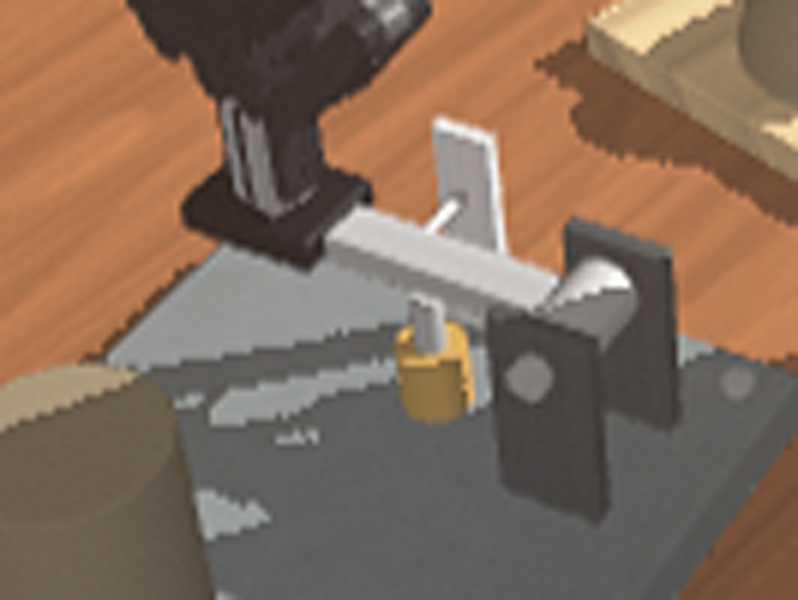

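The lever is level: the pad is at crop (280,220), the pointer sits mid-plate at (460,195), the force is 9 N and z is 0.0888. The beaker is still in place, so I'm handing in while holding the lever there.

```bash
python3 -m creep '[[0,0,0,-0.0007,0,0,0],[0,0,0,0,0,0,0],[0,0,0,0,0,0,0],[0,0,0,0,0,0,0]]' | egrep 'tcp|wrist'
python3 -c "
from workcell import ctrl
print(ctrl.finish_job())"
```

```text
tcp_pos: [0.5152, -0.1408, 0.0882]
wrist_force: [-5.5, -2.7, 8.7]
the job is handed in; nothing more can be done
None
```

The beaker is mouth-down over the spigot in its seat and released, gripped at about 25 N at most, and the job is handed in with the lever held at half travel (pad at 88 mm, about 9 N); I saw no contact with the other items.

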